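# Nest the empty thread cones and throw out the odd one

## Robot

A 6-joint arm with a two-finger parallel gripper is mounted at the origin on the work surface. World frame = base frame: x ahead of the robot, y to its left, z up, the work surface at z = 0. Lengths are in m, angles in rad, forces in N, time in s.
With the tool pointing down it reaches from about 0.225 to 0.875 m from the base axis. Payload 3.4 kg.
Tool frame: the origin (TCP) lies between the finger pads; the fingertips stand 8 mm ahead of it and the grasp point (between the pads) lies 11 mm behind it; z points along the fingers, y is the line along which they close (so a half turn about z gives the same grasp; the last joint's range is limited). The gripper opens to 85 mm and grips with 20 to 120 N. Pads are 22 mm wide; open, the fingers measure 114 mm over their backs; the gripper's body (76 mm by 85 mm) begins 54 mm behind the grasp point. The pads swing forward as they close: fully open they stand 13 mm farther back than shut.
Start: joints at [1.005, 0.276, 1.505, -0, 1.361, -0.121], TCP at [0.247, 0.519, 0.239] pointing down, gripper open.
Joint ranges: [-2.89, 2.89], [-0.75, 2.08], [0.22, 2.7], [-1.18, 4.32], [0.11, 2.71], [-2.7, 2.7]. Speed limits (rad/s): [2.57, 2.57, 3.14, 3.14, 3.14, 3.14].

## Interface

Orientations are given as a unit quaternion [w, x, y, z].
In Python, from rig import manip, optics, finder gives the robot as it stands.
- The arm moves only by the tool servo_tool, never from a script. Its argument "increments" is a list of rows, each a list of 7 numbers: the shift along the tool's x, y, z in cm, then the turn, a rotation vector about the tool's x, y, z in degrees, then the closure, from -1 (fully open) to 1 (shut). In form: [[x, y, z, rx, ry, rz, gripper], ...]. A call has exactly 5 rows; each row shifts and turns the commanded pose from where the row before left it, along the tool's axes as they then stand; what a row does not reach is not made up. A row lasts 1/10 s, in which the tool goes at most 50 mm and 8.59 degrees, less where a joint would pass 70% of its speed; a pose out of reach is approached as far as the arm can. A call is refused whole if a number of a shift passes 5 or a number of a turn 8.59, either way. A call with a gripper value outside its range is refused whole. The fingers move at their own pace and stop on an object; "squeeze" is the grip in N (left out, the last holds). Time passes only in rows, so rows that do not move let the fingers close, or fill a call up. It gives the time, the measured TCP pose, the force, the opening and the grip force at its end, in the units of the state.
- manip.get_state(): the state, without advancing time (a new reading comes with each control period).
- optics.get_image(name): name is "scene" or "top"; returns the picture (400x640x3 uint8, red, green, blue); there is no depth.
- optics.get_calibration(name): a dict with "fov_y" (degrees; the focal length in pixels is half the picture's height over the tangent of half this angle, whatever the lens; pixels are square), "cx", "cy" (the principal point, pixels), "dist_coeffs" ([k1, k2, p1, p2, k3] as OpenCV has them; the pictures are not rectified), "world_to_cam" (4x4, takes a point from world to camera coordinates). Camera axes: x right, y down, z forward; pixel columns grow to the right and rows downward; lengths in m; the calibration is good to about 2 mm. A picture is of the moment at which its call begins. get_calibration takes no time and is no camera call.
- manip.sign_off(): hands the job in; it is judged then, once.
Trained networks look in the newest picture that a camera, given by its name, has taken for a name from the list of things; names that differ only in an ending like _2 or _b are one class to them, and where a whole thing is asked for, a point or a joint stands for the part that bears it (a point fixed in the world has none). Each returns a list of dicts, best first, with "p" (0 to 1); they miss things now and then, are a little off and sometimes report something else, mostly with a low value. They report only what shows in the picture. A call takes as long as a camera call. They do not tell look-alikes from the thing itself.
- finder.silhouettes(label, camera): "region" (400x640 bool, what is visible of it) and "box" ([centre column, centre row, width, height] in pixels, round what is visible of it).
- finder.tip_of(label, camera): "at" ([column, row] in pixels: a listed point, or the origin of a listed thing).
The state is a dict: "clock": time; "qpos": joint angles; "qd": joint speeds; "effort": joint torques, N m; "position": TCP position; "ee_rot": TCP orientation; "contact_force": force on the tool from outside, world axes, zero at the start; "moment": the same for the moment, N m; "width": finger opening in m; "gripper_force": force on a finger pad.
Only numpy, scipy, OpenCV 4.12 (cv2) and the standard library are available. Lean on these libraries where they do the work, as an engineer would, in place of code of your own. Each camera call takes 0.05 s, during which the arm holds its last target. There are 200 camera calls.

## Task

Tidy the empty yellow thread cones: slip the ones of the same make over the cone that stands on the cutting mat, one over another, each fully home and upright, picking up the one that has fallen over as well. One of the three cones off the mat is of another make that looks the same from outside but sticks far short of home: do not force it, put it in the grey waste bin. Leave the stack standing on its mat and everything else where it is.

Things in the scene. Friction and masses are not known exactly. Their poses are not given: they have to be found in the camera images.
- cone_0_mid (a point): empty yellow plastic thread cone standing on the mat, 110 mm tall, 40 g: hollow skirt, outside 62 mm wide at the open foot, 34 mm at the shoulder 80 mm up, wall 2.5 mm; then a straight solid neck 25 mm wide, 30 mm tall, flat top. Point: on the axis, 55 mm above the foot; z runs from foot to neck. A like cone put over it comes to rest on its neck's top, 30 mm higher, with 2 mm sideways play.
- cone_1_mid (a point): empty yellow thread cone, outside just like cone_0, with the same point (55 mm up the axis) and axes. Starts standing, off the mat. Exactly one of cone_1, cone_2, cone_3 is of the other make: its hollow is 30 mm shallower, so over the stack it stops 60 mm above the cone under it, not 30 mm. This may be the one.
- cone_2_mid (a point): empty yellow thread cone, outside just like cone_0, with the same point (55 mm up the axis) and axes. Starts standing, off the mat. It too may be the one of the other make.
- cone_3_mid (a point): empty yellow thread cone, outside just like cone_0, with the same point (55 mm up the axis) and axes. Starts lying on the table, neck towards the robot (within 25 degrees), resting on its foot's edge and its shoulder: the axis dips 10 degrees towards the neck and is 14 mm above the table at mid-neck. It too may be the one of the other make.
- mat_top (a point): green self-healing cutting mat with a pale grid, 150 x 150 x 3 mm, fixed; the point is the centre of its upper face, 3 mm above the table. The bottom cone stands on it.
- bin_in (a point): grey open waste bin, fixed, 170 mm (x) by 150 mm (y) outside, 60 mm high, wall 4 mm; the point is the centre of its inner floor, 4 mm above the table.
- thread_cone: full cone of red thread, 62 mm across, 110 mm tall, upright; origin at the centre of its underside. Not part of the job: leave it where it is.
- spool_green: spool of green thread, 36 mm across, 55 mm tall, upright; origin at the centre of its underside. Not part of the job: leave it where it is.
- spool_blue: spool of blue thread, 36 mm across, 55 mm tall, upright; origin at the centre of its underside. Not part of the job: leave it where it is.
- pincushion: red pincushion in a white dish, 84 mm across, 53 mm tall with its pins; origin at the centre of its underside. Not part of the job: leave it where it is.
- shears: dressmaker's shears with red handles lying flat, 210 mm long, 12 mm thick; origin under the pivot, blades along +x. Not part of the job: leave it where it is.
- tape: blue tape measure in a round case, 52 mm across, 18 mm tall; origin at the centre of its underside. Not part of the job: leave it where it is.
Things that resemble listed ones, but are neither listed nor needed, are in the scene too. There is more than one size of the part that bears bin_in; the job needs the largest.

How it is judged:
By the outcome, as a careful person would: the job done as asked, in the order asked, and still so for the second after the job is handed in, with the robot touching nothing.
It also fails if it takes over 72 s, if anything falls off the work surface, if the arm or the gripper's body presses on something with over 40 N, if the wrist force passes 120 N, or if a joint passes its speed limit or range.

## Working session

There is one attempt and no reset: what is moved stays moved. The work goes in short steps, Python scripts to look and compute and a tool call to move; the robot and the scene stay as the last step left them, time stands still between calls to the robot, and variables do not carry over. Pictures are saved under pics/ and viewed, at most 10 in all, crops included, and the job is handed in when it is done.

Besides the shell and the picture viewer there is one more tool, called after "Call:" in YAML: its name, and indented under it one key for each argument. servo_tool: Moves the arm, as the interface text tells. Its arguments: {"type":"object","properties":{"increments":{"type":"array","items":{"type":"array","items":{"type":"number"}}},"squeeze":{"type":"number"}},"required":["increments"]}

```bash
mkdir -p pics; ls; cat > h.py <<'E'
import numpy as np, cv2
from rig import manip, optics, finder
def cal(n):
    c=optics.get_calibration(n); f=200/np.tan(np.radians(c["fov_y"])/2)
    return np.array([[f,0,c["cx"]],[0,f,c["cy"]],[0,0,1.]]),np.array(c["dist_coeffs"],float),np.array(c["world_to_cam"])
def proj(n,P):
    K,d,T=cal(n); return cv2.projectPoints(np.atleast_2d(np.array(P,float)),cv2.Rodrigues(T[:3,:3])[0],T[:3,3],K,d)[0][:,0]
def atz(n,px,z):
    K,d,T=cal(n); u=cv2.undistortPoints(np.array([[px]],float),K,d)[0,0]
    R=T[:3,:3]; o=-R.T@T[:3,3]; v=R.T@np.array([u[0],u[1],1]); return o+v*(z-o[2])/v[2]
def save(n,name):
    im=optics.get_image(n); cv2.imwrite("pics/"+name,im[:,:,::-1]); return im
E
python3 - <<'E'
from h import *
for n in("scene","top"):
    save(n,n+"0.png")
    K,d,T=cal(n); print(n,K[0,0],d,-T[:3,:3].T@T[:3,3],T[2,:3])
    for l in("cone_0_mid","mat_top","bin_in"):
        for r in finder.tip_of(l,n): print(l,np.round(r["at"],1),round(r["p"],2),np.round(atz(n,r["at"],{"c":.058,"m":.003,"b":.004}[l[0]]),3))
E
```

```text
pics
scene 518.1106023482843 [0.03857806 0.         0.         0.         0.        ] [1.1968847  1.13738517 1.01777494] [-0.43231319 -0.6726795  -0.60050612]
cone_0_mid [267.  137.3] 0.78 [ 0.484 -0.35   0.058]
bin_in [365.4 255.4] 0.81 [0.502 0.295 0.004]
bin_in [408.5 214.5] 0.73 [0.276 0.212 0.004]
bin_in [406.3 306.1] 0.7 [0.522 0.501 0.004]
top 388.56729551947745 [-0.07191596  0.          0.          0.          0.        ] [0.36990994 0.06079581 1.10211812] [ 0.15676737  0.00227985 -0.98763293]
cone_0_mid [459.4 217.4] 0.72 [ 0.498 -0.32   0.058]
mat_top [449.1 230.5] 0.91 [ 0.466 -0.309  0.003]
bin_in [264.7 296. ] 0.75 [0.269 0.207 0.004]
bin_in [164.7 205.7] 0.67 [0.513 0.509 0.004]
bin_in [280.8 222.2] 0.29 [0.476 0.171 0.004]
bin_in [350.3 128. ] 0.25 [ 0.761 -0.021  0.004]
```

View pics/top0.png

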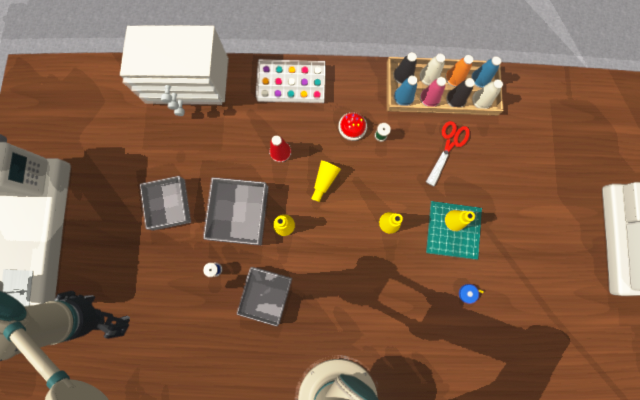

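View pics/scene0.png

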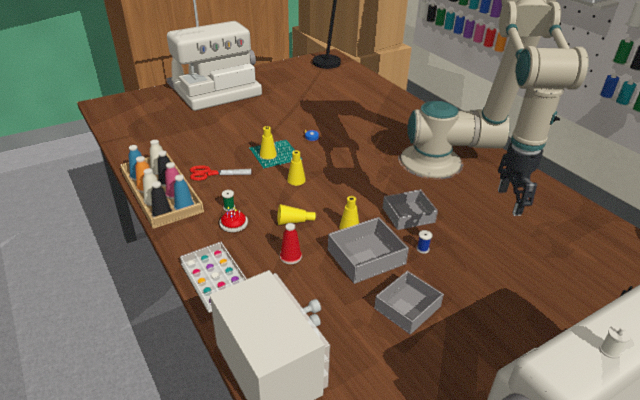

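The top view has standing cones at about (284,225) and (391,222), the mat cone at (459,219), the fallen cone at (325,180) with its neck at the lower left, and the big bin at (236,210). The scene view agrees: cones at (350,212), (296,168), (267,143), the fallen one at (296,215), and the big bin at (367,250). Next I'll fit cone models to the yellow masks in both views.

```bash
cat >> h.py <<'E'
def ymask(im):
    h=cv2.cvtColor(im,cv2.COLOR_RGB2HSV); return cv2.inRange(h,(20,150,60),(35,255,255))
def hull(n,c,ax,S=8):
    "polys of cone with foot centre c, axis ax"
    ax=np.array(ax,float)/np.linalg.norm(ax); u=np.cross(ax,[.3,.5,.1]); u/=np.linalg.norm(u); w=np.cross(ax,u)
    t=np.linspace(0,2*np.pi,40)[:,None]; ring=lambda r,z:np.array(c)+ax*z+r*(np.cos(t)*u+np.sin(t)*w)
    return [cv2.convexHull(proj(n,np.vstack(p)).astype(np.float32))[:,0] for p in ([ring(.031,0),ring(.017,.08)],[ring(.0125,.08),ring(.0125,.11)])]
def render(n,c,ax,o,W,S=6):
    m=np.zeros((W*S,W*S),np.uint8)
    for p in hull(n,c,ax): cv2.fillConvexPoly(m,np.round(((p-o+.5)*S-.5)*16).astype(np.int32),255,cv2.LINE_AA,4)
    return cv2.resize(m,(W,W),interpolation=cv2.INTER_AREA)/255.
E
cat > fit.py <<'E'
from h import *
from scipy.optimize import minimize
ims={n:optics.get_image(n) for n in("scene","top")}
def fit(par0,pose,cams=("scene","top")):
    tg={}
    for n in cams:
        c,ax=pose(par0); ctr=proj(n,np.array(c)+.055*np.array(ax))[0]; W=70; o=np.round(ctr-W/2)
        x,y=o.astype(int); tg[n]=(o,W,ymask(ims[n])[y:y+W,x:x+W]/255.)
    def f(p):
        c,ax=pose(p); s=0
        for n in tg:
            o,W,m=tg[n]; r=render(n,c,ax,o,W); s+=np.abs(r-m).sum()
        return s
    st=np.vstack([par0]+[np.array(par0)+d for d in np.diag([.01,.01,.15][:len(par0)])])
    r=minimize(f,par0,method="Nelder-Mead",options=dict(initial_simplex=st,xatol=2e-4,fatol=.05)); return r.x,r.fun
E
python3 - <<'E'
from fit import *
for name,px,z in(("c0",(459,219),.003),("A",(391,222),0),("B",(284,225),0)):
    p=atz("top",px,.06)[:2]
    for cams in(("scene","top"),("top",),("scene",)):
        print(name,cams,*[np.round(a,4) for a in fit(p,lambda q:([q[0],q[1],z],[0,0,1]),cams)])
d=np.radians(10)
def pose(q):
    ax=np.array([-np.cos(q[2])*np.cos(d),-np.sin(q[2])*np.cos(d),-np.sin(d)])
    mid=np.array([q[0],q[1],.014]); return mid-.095*ax,ax
nk=atz("top",(317,197),.014)
print(nk)
for cams in(("scene","top"),("top",),("scene",)):print("L",cams,*[np.round(a,4) for a in fit([nk[0],nk[1],-.3],pose,cams)], *[np.round(a,4) for a in fit([nk[0],nk[1],.3],pose,cams)])
E
```

```text
c0 ('scene', 'top') [ 0.496  -0.3271] 370.3216
c0 ('top',) [ 0.4964 -0.3273] 35.1255
c0 ('scene',) [ 0.4951 -0.3277] 332.2039
A ('scene', 'top') [ 0.4842 -0.1375] 379.6392
A ('top',) [ 0.4849 -0.1382] 35.1765
A ('scene',) [ 0.4845 -0.1352] 336.7098
B ('scene', 'top') [0.4689 0.1635] 263.4157
B ('top',) [0.4696 0.1638] 103.3765
B ('scene',) [0.462  0.1543] 134.2431
[0.54968714 0.07078104 0.014     ]
L ('scene', 'top') [ 0.555   0.0708 -0.3915] 200.1882 [ 0.555   0.0707 -0.3912] 151.9686
L ('top',) [ 0.5559  0.0707 -0.3921] 70.3137 [ 0.5559  0.0707 -0.3938] 91.3843
L ('scene',) [ 0.5543  0.0704 -0.3934] 125.8471 [ 0.5542  0.0705 -0.39  ] 56.9451
```

```bash
python3 - <<'E'
from h import *
from scipy.spatial.transform import Rotation as R
s=manip.get_state(); q=s["ee_rot"]; print(s["clock"],s["position"],R.from_quat([*q[1:],q[0]]).as_matrix().round(3),s["width"],s["contact_force"])
print(proj("top",[[.417,.22,.06],[.587,.37,.06]]),atz("top",(236,211),.05),atz("top",(209,181),.06),atz("top",(263,243),.06))
E
```

```text
0.5 [0.24738874 0.51906507 0.23929108] [[-0.903  0.43  -0.   ]
 [ 0.43   0.903  0.   ]
 [ 0.     0.    -1.   ]] 0.08552385232797552 [ 1.07725697  0.08376117 -0.18858374]
[[259.68463433 241.4739733 ]
 [208.80046265 177.75379715]] [0.49836604 0.29087049 0.05      ] [0.57790366 0.36874799 0.06      ] [0.41321824 0.21090662 0.06      ]
```

```bash
cat >> h.py <<'E'
from scipy.spatial.transform import Rotation as Ro, Slerp
import json
def state():
    s=manip.get_state(); q=s["ee_rot"]; return s,np.array(s["position"]),Ro.from_quat([*q[1:],q[0]])
def ori(yaw,tilt=0,az=0):
    "tool down, tool x at yaw deg in world, then tilted by tilt deg so that z leans to azimuth az"
    D=Ro.from_matrix(np.array([[np.cos(np.radians(yaw)),np.sin(np.radians(yaw)),0],[np.sin(np.radians(yaw)),-np.cos(np.radians(yaw)),0],[0,0,-1]]))
    a=np.radians(az); return Ro.from_rotvec(-np.radians(tilt)*np.array([-np.sin(a),np.cos(a),0]))*D
def plan(wps,start=None):
    "wps: (pos,Rot,nrows,grip)"
    if start is None: _,p,r=state()
    else: p,r=start
    rows=[]
    for P,R1,n,g in wps:
        P=np.array(P,float); sl=Slerp([0,1],Ro.concatenate([r,R1])); p0=p.copy()
        for k in range(1,n+1):
            tp=p0+(P-p0)*k/n; tr=sl(k/n)
            d=np.round(r.inv().apply(tp-p)*100,2); v=np.round(np.degrees((r.inv()*tr).as_rotvec()),1)
            p=p+r.apply(d/100); r=r*Ro.from_rotvec(np.radians(v)); rows.append([*(d+0).tolist(),*(v+0).tolist(),g])
    while len(rows)%5: rows.append([0,0,0,0,0,0,wps[-1][3]])
    for i in range(0,len(rows),5): print(json.dumps(rows[i:i+5]).replace(".0,",","))
    return p,r
E
python3 - <<'E'
from h import *
plan([([.469,.164,.17],ori(180),10,-1),([.469,.164,.094],ori(180),3,-1)])
E
```

```text
[[-3.53, -2.25, 0.69, 0, 0, -2.5, -1], [-3.42, -2.41, 0.7, 0, 0, -2.6, -1], [-3.32, -2.55, 0.69, 0, 0, -2.5, -1], [-3.2, -2.7, 0.69, 0, 0, -2.6, -1], [-3.07, -2.84, 0.69, 0, 0, -2.5, -1]]
[[-2.95, -2.97, 0.7, 0, 0, -2.6, -1], [-2.81, -3.11, 0.69, 0, 0, -2.5, -1], [-2.67, -3.22, 0.69, 0, 0, -2.6, -1], [-2.52, -3.34, 0.7, 0, 0, -2.5, -1], [-2.37, -3.45, 0.69, 0, 0, -2.6, -1]]
[[0, 0, 2.53, 0, 0, 0, -1], [0, 0, 2.54, 0, 0, 0, -1], [-0.01, 0, 2.53, 0, 0, 0, -1], [0, 0, 0, 0, 0, 0, -1], [0, 0, 0, 0, 0, 0, -1]]
```

Call:
servo_tool:
  increments:
    - [-3.53,-2.25,0.69,0,0,-2.5,-1]
    - [-3.42,-2.41,0.7,0,0,-2.6,-1]
    - [-3.32,-2.55,0.69,0,0,-2.5,-1]
    - [-3.2,-2.7,0.69,0,0,-2.6,-1]
    - [-3.07,-2.84,0.69,0,0,-2.5,-1]
  squeeze: 30

```text
clock: 1.0
position: [0.3589, 0.3402, 0.2047]
ee_rot: [0.0, 0.11, 0.994, 0.0]
contact_force: [0.2, 0.5, -0.3]
width: 0.0854
gripper_force: 0.0
```

Call:
servo_tool:
  increments:
    - [-2.95,-2.97,0.7,0,0,-2.6,-1]
    - [-2.81,-3.11,0.69,0,0,-2.5,-1]
    - [-2.67,-3.22,0.69,0,0,-2.6,-1]
    - [-2.52,-3.34,0.7,0,0,-2.5,-1]
    - [-2.37,-3.45,0.69,0,0,-2.6,-1]

```text
clock: 1.5
position: [0.4698, 0.1624, 0.17]
ee_rot: [0.0, -0.001, 1.0, 0.0]
contact_force: [0.6, 0.1, 0.4]
width: 0.0857
gripper_force: 0.0
```

Call:
servo_tool:
  increments:
    - [0,0,0,0,0,0,-1]
    - [0,0,0,0,0,0,-1]
    - [0,0,0,0,0,0,-1]
    - [0,0,0,0,0,0,-1]
    - [0,0,0,0,0,0,-1]

```text
clock: 2.0
position: [0.4685, 0.165, 0.1703]
ee_rot: [0.0, -0.001, 1.0, 0.0]
contact_force: [0.1, 1.2, -0.5]
width: 0.0855
gripper_force: 0.0
```

Call:
servo_tool:
  increments:
    - [0,0,2.5,0,0,0,-1]
    - [0,0,2.6,0,0,0,-1]
    - [0,0,2.5,0,0,0,-1]
    - [0,0,0,0,0,0,1]
    - [0,0,0,0,0,0,1]

```text
clock: 2.5
position: [0.4689, 0.1645, 0.0943]
ee_rot: [-0.0, -0.001, 1.0, 0.0]
contact_force: [0.3, 0.5, -0.1]
width: 0.0588
gripper_force: 0.0
```

Call:
servo_tool:
  increments:
    - [0,0,0,0,0,0,1]
    - [0,0,0,0,0,0,1]
    - [0,0,0,0,0,0,1]
    - [0,0,0,0,0,0,1]
    - [0,0,0,0,0,0,1]

```text
clock: 3.0
position: [0.4701, 0.1644, 0.0953]
ee_rot: [0.001, 0.0, 1.0, 0.001]
contact_force: [-0.9, 0.8, 7.7]
width: 0.0238
gripper_force: 30.8
```

Call:
servo_tool:
  increments:
    - [0,0,-4.7,0,0,0,1]
    - [0,0,-4.7,0,0,0,1]
    - [0,0,-4.7,0,0,0,1]
    - [0,0,0,0,0,0,1]
    - [-0.2,-4.1,0,0,0,0,1]

```text
clock: 3.5
position: [0.4719, 0.1258, 0.2366]
ee_rot: [0.002, -0.003, 1.0, 0.002]
contact_force: [0.3, -0.9, -1.3]
width: 0.024
gripper_force: 30.4
```

Call:
servo_tool:
  increments:
    - [-0.2,-4.5,0,0,0,0,1]
    - [-0.3,-4.5,0,0,0,0,1]
    - [-0.2,-4.5,0,0,0,0,1]
    - [-0.3,-4.5,0,0,0,0,1]
    - [-0.2,-4.5,0,0,0,0,1]

```text
clock: 4.0
position: [0.4823, -0.1038, 0.2343]
ee_rot: [-0.0, -0.0, 1.0, 0.0]
contact_force: [1.2, -1.4, -0.7]
width: 0.0239
gripper_force: 30.4
```

Call:
servo_tool:
  increments:
    - [-0.3,-4.5,0,0,0,0,1]
    - [-0.2,-4.5,0,0,0,0,1]
    - [-0.3,-4.5,0,0,0,0,1]
    - [-0.2,-4.5,0,0,0,0,1]
    - [-0.3,-4.5,0,0,0,0,1]

```text
clock: 4.5
position: [0.4953, -0.3287, 0.234]
ee_rot: [-0.001, 0.0, 1.0, 0.001]
contact_force: [1.7, 0.4, -0.6]
width: 0.0237
gripper_force: 30.4
```

Call:
servo_tool:
  increments:
    - [0,0,0,0,0,0,1]
    - [0,0,0,0,0,0,1]
    - [0,0,0,0,0,0,1]
    - [0,0,0,0,0,0,1]
    - [0,0,0,0,0,0,1]

```text
clock: 5.0
position: [0.4962, -0.3258, 0.2351]
ee_rot: [0.0, -0.001, 1.0, 0.0]
contact_force: [-0.2, -0.3, -0.7]
width: 0.0237
gripper_force: 30.4
```

```bash
python3 - <<'E'
from fit import *
s,p,r=state(); print(p,s["width"],s["contact_force"],s["qpos"])
for n in ims: cv2.imwrite(f"pics/b_{n}.png",ims[n][:,:,::-1])
c=np.hstack([cv2.resize(ims[n][y:y+130,x:x+130],(400,400),interpolation=2) for n,x,y in(("scene",200,50),("top",395,150))]); cv2.imwrite("pics/b1.png",c[:,:,::-1])
E
```

```text
[ 0.49627867 -0.32610248  0.23527614] 0.02343926178716739 [ 0.12049719 -0.05196369 -1.21318073] [-6.98558826e-01  3.06253694e-01  1.47095894e+00  1.28097379e-04
  1.36402238e+00 -2.27094012e+00]
```

View pics/b1.png

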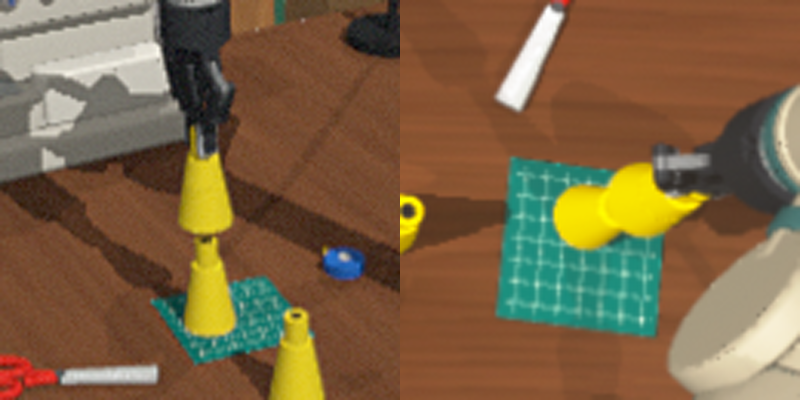

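The cone hangs upright about 10 px above the mat cone's neck and in line with it. I'll lower it and feel for contact.

Call:
servo_tool:
  increments:
    - [0,-0.1,2,0,0,0,1]
    - [0,0,2,0,0,0,1]
    - [0,0,2,0,0,0,1]
    - [0,0,1,0,0,0,1]
    - [0,0,0,0,0,0,1]

```text
clock: 5.6
position: [0.4954, -0.3271, 0.1636]
ee_rot: [-0.001, -0.0, 1.0, 0.001]
contact_force: [-0.9, 0.6, -0.1]
width: 0.0239
gripper_force: 30.4
```

Call:
servo_tool:
  increments:
    - [0,0,0.3,0,0,0,1]
    - [0,0,0.3,0,0,0,1]
    - [0,0,0.3,0,0,0,1]
    - [0,0,0.2,0,0,0,1]
    - [0,0,0,0,0,0,1]

```text
clock: 6.1
position: [0.4977, -0.3291, 0.158]
ee_rot: [0.003, -0.0, 1.0, -0.002]
contact_force: [-1.0, 1.5, 14.0]
width: 0.0236
gripper_force: 31.8
```

It stops 60 mm up, so this is the cone of the other make. I'll lift it, check that the mat cone stayed, and carry it to the bin.

Call:
servo_tool:
  increments:
    - [0,0,-1,0,0,0,1]
    - [0,0,-1.5,0,0,0,1]
    - [0,0,-2,0,0,0,1]
    - [0,0,-2,0,0,0,1]
    - [0,0,-2,0,0,0,1]

```text
clock: 6.6
position: [0.4961, -0.3281, 0.2401]
ee_rot: [0.0, -0.0, 1.0, -0.0]
contact_force: [-0.1, -1.0, -0.2]
width: 0.0243
gripper_force: 30.4
```

```bash
python3 - <<'E'
from fit import *
s,p,r=state(); print(p,s["width"],s["contact_force"])
print(fit([.496,-.327],lambda q:([q[0],q[1],.003],[0,0,1]),("scene",)))
print("held",fit([p[0],p[1]],lambda q:([q[0],q[1],p[2]-.094],[0,0,1]),("scene",)))
plan([([.5,.293,.236],ori(180),15,1)])
E
```

```text
[ 0.49756184 -0.32925535  0.24234534] 0.02384837570372542 [ 0.9068395   0.17475792 -0.28287977]
(array([ 0.49514202, -0.32757813]), np.float64(594.756862745098))
held (array([ 0.50019661, -0.31704361]), np.float64(200.98039215686273))
[[-0.02, 4.15, 0.02, 0, 0, 0, 1], [-0.01, 4.15, 0.03, 0, 0, 0, 1], [-0.02, 4.15, 0.02, -0.1, 0.1, 0, 1], [-0.02, 4.14, 0.03, 0, 0, 0, 1], [-0.02, 4.15, 0.04, 0, 0, 0, 1]]
[[-0.01, 4.15, 0.03, 0, 0, 0, 1], [-0.02, 4.15, 0.03, 0, 0, 0, 1], [-0.02, 4.15, 0.03, 0, 0.1, 0, 1], [-0.02, 4.15, 0.03, -0.1, 0, 0, 1], [-0.01, 4.14, 0.04, 0, 0, 0, 1]]
[[-0.02, 4.15, 0.04, 0, 0, 0, 1], [-0.02, 4.15, 0.04, 0, 0, 0, 1], [-0.01, 4.15, 0.03, 0, 0.1, 0, 1], [-0.02, 4.15, 0.04, 0, 0, 0, 1], [-0.02, 4.15, 0.04, -0.1, 0, 0, 1]]
```

Call:
servo_tool:
  increments:
    - [0,4.4,0,0,0,0,1]
    - [0,4.4,0,0,0,0,1]
    - [0,4.4,0,0,0,0,1]
    - [0,4.4,0,0,0,0,1]
    - [0,4.4,0,0,0,0,1]

```text
clock: 7.2
position: [0.4953, -0.1063, 0.238]
ee_rot: [-0.001, 0.0, 1.0, 0.0]
contact_force: [1.1, 1.1, -0.9]
width: 0.0238
gripper_force: 30.4
```

Call:
servo_tool:
  increments:
    - [0,4.4,0,0,0,0,1]
    - [0,4.4,0,0,0,0,1]
    - [0,4.4,0,0,0,0,1]
    - [0,4.4,0,0,0,0,1]
    - [0,4.4,0,0,0,0,1]

```text
clock: 7.7
position: [0.4952, 0.1136, 0.2381]
ee_rot: [-0.0, -0.0, 1.0, -0.0]
contact_force: [0.3, 0.8, -1.3]
width: 0.0235
gripper_force: 30.4
```

Call:
servo_tool:
  increments:
    - [0,4.4,0,0,0,0,1]
    - [0,4.4,0,0,0,0,1]
    - [0,4.4,0,0,0,0,1]
    - [0,4.4,0,0,0,0,1]
    - [0,0.4,0,0,0,0,1]

```text
clock: 8.2
position: [0.4952, 0.2967, 0.2376]
ee_rot: [-0.001, -0.003, 1.0, 0.001]
contact_force: [0.2, -0.8, -0.4]
width: 0.0239
gripper_force: 30.4
```

Call:
servo_tool:
  increments:
    - [0,0,3,0,0,0,1]
    - [0,0,3,0,0,0,1]
    - [0,0,3,0,0,0,1]
    - [0,0,3,0,0,0,1]
    - [0,0,1,0,0,0,1]

```text
clock: 8.7
position: [0.4933, 0.2902, 0.1052]
ee_rot: [-0.003, 0.0, 1.0, -0.002]
contact_force: [-0.7, -1.0, -1.1]
width: 0.0241
gripper_force: 30.4
```

Call:
servo_tool:
  increments:
    - [0,0,0.4,0,0,0,1]
    - [0,0,0,0,0,0,-1]
    - [0,0,0,0,0,0,-1]
    - [0,0,0,0,0,0,-1]
    - [0,0,0,0,0,0,-1]

```text
clock: 9.2
position: [0.4966, 0.2922, 0.1062]
ee_rot: [0.001, -0.0, 1.0, 0.0]
contact_force: [-0.3, -0.4, -0.4]
width: 0.0802
gripper_force: 0.0
```

Call:
servo_tool:
  increments:
    - [0,0,-1,0,0,0,-1]
    - [0,0,-3,0,0,0,-1]
    - [0,0,-4,0,0,0,-1]
    - [0,0,-4,0,0,0,-1]
    - [0,0,0,0,0,0,-1]

```text
clock: 9.7
position: [0.4993, 0.2936, 0.2324]
ee_rot: [0.006, -0.0, 1.0, 0.003]
contact_force: [0.5, 0.1, 0.2]
width: 0.0853
gripper_force: 0.0
```

```bash
python3 - <<'E'
from h import *
s,p,r=state(); print(s["qpos"])
print(fit:=None) if 0 else None
G=ori(157.5,45,-22.5); print(G.as_matrix().round(2))
st=(np.array([.497,.293,.233]),ori(180))
a=plan([([.502,.0926,.14],G,10,-1)],st); print(a[0])
plan([([.502,.0926,.0733],G,2,-1),([.5543,.0710,.0167],G,3,-1)],a)
E
```

```text
[ 4.11353580e-01  2.78769128e-01  1.51827402e+00  9.01032384e-05
  1.33063925e+00 -1.15993067e+00]
[[-0.65  0.38  0.65]
 [ 0.27  0.92 -0.27]
 [-0.71  0.   -0.71]]
[[-0.05, -2, 0.93, 0.9, -4.4, 2.1, -1], [-0.05, -1.99, 0.97, 0.9, -4.5, 2.2, -1], [-0.05, -1.97, 1, 0.8, -4.4, 2.1, -1], [-0.04, -1.96, 1.03, 0.9, -4.5, 2.1, -1], [-0.04, -1.93, 1.06, 0.9, -4.4, 2.2, -1]]
[[-0.02, -1.92, 1.1, 0.9, -4.4, 2.1, -1], [-0.01, -1.9, 1.13, 0.9, -4.5, 2.1, -1], [0.02, -1.88, 1.15, 0.9, -4.4, 2.2, -1], [0.03, -1.87, 1.19, 0.8, -4.5, 2.1, -1], [0.05, -1.85, 1.21, 0.9, -4.4, 2.1, -1]]
[0.50203037 0.09254714 0.1400189 ]
[[2.36, 0, 2.36, 0, 0, 0, -1], [2.36, 0, 2.36, 0, 0, 0, -1], [0, 0, 2.67, 0, 0, 0, -1], [0, 0, 2.66, 0, 0, 0, -1], [0, 0, 2.67, 0, 0, 0, -1]]
```

Call:
servo_tool:
  increments:
    - [-0.05,-2,0.93,0.9,-4.4,2.1,-1]
    - [-0.05,-1.99,0.97,0.9,-4.5,2.2,-1]
    - [-0.05,-1.97,1,0.8,-4.4,2.1,-1]
    - [-0.04,-1.96,1.03,0.9,-4.5,2.1,-1]
    - [-0.04,-1.93,1.06,0.9,-4.4,2.2,-1]

```text
clock: 10.2
position: [0.4981, 0.191, 0.1787]
ee_rot: [0.194, 0.093, 0.976, -0.038]
contact_force: [0.5, -0.8, -0.5]
width: 0.0855
gripper_force: 0.0
```

Call:
servo_tool:
  increments:
    - [-0.02,-1.92,1.1,0.9,-4.4,2.1,-1]
    - [-0.01,-1.9,1.13,0.9,-4.5,2.1,-1]
    - [0.02,-1.88,1.15,0.9,-4.4,2.2,-1]
    - [0.03,-1.87,1.19,0.8,-4.5,2.1,-1]
    - [0.05,-1.85,1.21,0.9,-4.4,2.1,-1]

```text
clock: 10.7
position: [0.4999, 0.101, 0.1502]
ee_rot: [0.345, 0.178, 0.918, -0.076]
contact_force: [21.1, -5.9, 16.0]
width: 0.0856
gripper_force: 0.0
```

```bash
python3 - <<'E'
from h import *
P=[];Q=[]
for _ in range(1):
    s,p,r=state()
print(p,s["qpos"]); print(r.as_matrix().round(3))
E
```

```text
[0.49988279 0.10101408 0.15023965] [ 0.39777406  0.13539869  2.23132109 -1.17895325  0.54181749  0.18874461]
[[-0.698  0.379  0.608]
 [ 0.275  0.925 -0.262]
 [-0.661 -0.016 -0.75 ]]
```

```bash
cat > kin.py <<'E'
import numpy as np
from scipy.spatial.transform import Rotation as Ro
from scipy.optimize import least_squares
E3=lambda a,s:Ro.from_euler(s,a)
def fk(q,k):
    # k: d(lateral), h, L1, a, L2, L3, x0, w
    R1=E3(q[0],'z');R2=R1*E3(q[1],'y');R3=R2*E3(q[2],'y');R4=R3*E3(q[3],'z');R5=R4*E3(q[4],'y');R6=R5*E3(q[5]+np.pi/2,'z')
    p=R1.apply([k[6],k[0],k[1]])+R2.apply([0,0,k[2]])+R3.apply([k[3],0,k[4]])+R4.apply([0,k[7],0])+R6.apply([0,0,k[5]])
    return p,R6
E
python3 - <<'E'
from kin import *
from h import state
s,p,r=state(); q=s["qpos"]
D=[([1.005,.276,1.505,0,1.361,-.121],[.247,.519,.239]),([-.69856,.30625,1.47096,0,1.36402,-2.27094],[.4965,-.3265,.235]),([.41135,.27877,1.51827,0,1.33064,-1.15993],[.4985,.2932,.2325]),(q,p)]
print(fk(q,np.zeros(8))[1].as_matrix().round(3)); print(r.as_matrix().round(3))
f=lambda k:np.concatenate([(fk(a,k)[0]-b) for a,b in D]+[.02*(k-k0)])
k0=np.array([.07,.2,.35,0,.35,.2,0,0])
x=least_squares(f,k0); print(x.x.round(3),(x.fun[:12]*1e3).round(1))
E
```

```text
[[-0.698  0.379  0.608]
 [ 0.275  0.925 -0.262]
 [-0.661 -0.016 -0.75 ]]
[[-0.698  0.379  0.608]
 [ 0.275  0.925 -0.262]
 [-0.661 -0.016 -0.75 ]]
[0.048 0.194 0.532 0.062 0.374 0.329 0.074 0.021] [ 0.8  0.8 -0.4 -1.7  1.7  0.3  1.2  0.6  0.1 -0.1  0.1 -0. ]
```

```bash
cat >> kin.py <<'E'
K=np.array([0.048,0.194,0.532,0.062,0.374,0.329,0.074,0.021])
lo=np.array([-2.89,-.75,.22,-1.18,.11,-2.7]);hi=np.array([2.89,2.08,2.7,4.32,2.71,2.7])
def ik(p,R,seeds=None,m=.05):
    out=[]
    if seeds is None:
        az=np.arctan2(p[1],p[0]); seeds=[[az,.2,1.5,j4,.9,j6] for j4 in(-.8,.3,1.6,2.6,3.6) for j6 in(-1.5,1.5)]
    for s in seeds:
        f=lambda q:np.concatenate([(fk(q,K)[0]-p)*5,(R.inv()*fk(q,K)[1]).as_rotvec()])
        x=least_squares(f,np.clip(s,lo+m+1e-3,hi-m-1e-3),bounds=(lo+m,hi-m))
        if x.cost<1e-6 and not any(np.allclose(x.x,o,atol=.02) for o in out): out.append(x.x)
    return out
N=np.array([.555,.0708,.014]); n=np.array([-.910,.376,-.174]); O=np.array([.924,-.382,0])
E
python3 - <<'E'
from kin import *
from h import ori
for t in(0,15,25,35):
  for yaw in(157.5,-22.5):
    G=ori(yaw,t,-22.5); tz=G.apply([0,0,1]); c,s=np.cos(np.radians(t)),np.sin(np.radians(t))
    g=N-O*max(0,(19*s+11*c+1.5-15)/1000); g[2]=(19*c+11*s+2.5)/1000
    T=g+.011*tz; S=ik(T,G); S2=ik(T-.08*tz,G)
    print("GRASP",t,yaw,T.round(4),[a.round(2).tolist() for a in S],len(S2))
    nt=G.inv().apply(n); v=G.inv().apply(T-N)
    # base upright orientation
    A=Ro.align_vectors([[0,0,1],[0,1,0]],[nt,[0,1,0]])[0]
    for phi in range(0,360,30):
        F=Ro.from_euler('z',phi,degrees=True)*A; h=F.apply([0,0,1])
        for hz in(.033+.095,.28):
            S=ik(np.array([.496,-.327,hz])+F.apply(v),F)
            if S: print("  ",phi,hz,"az",round(np.degrees(np.arctan2(h[1],h[0]))),[a.round(2).tolist() for a in S])
E
```

```text
GRASP 0 157.5 [0.555  0.0708 0.0105] [[0.0, 0.53, 1.85, -0.0, 0.76, -1.17]] 1
   0 0.128 az 180 [[-0.45, 1.33, 0.76, -0.99, 2.6, -2.4]]
   30 0.128 az -150 [[-0.28, 1.2, 1.12, -1.13, 2.24, -2.31]]
   120 0.128 az -60 [[-0.25, 1.23, 2.37, 4.06, 2.05, -1.2]]
   120 0.28 az -60 [[-0.24, 0.72, 2.45, 3.95, 1.76, -1.55]]
   150 0.128 az -30 [[-0.76, 1.45, 2.61, 2.66, 2.62, -1.95]]
   180 0.128 az 0 [[-1.19, 1.19, 2.4, 1.84, 1.89, -2.01]]
   180 0.28 az 0 [[-1.19, 0.71, 2.46, 1.95, 1.76, -1.6]]
   210 0.128 az 30 [[-1.25, 1.07, 1.98, 1.39, 1.76, -1.49]]
   210 0.28 az 30 [[-1.24, 0.74, 2.03, 1.45, 1.81, -1.19]]
   240 0.128 az 60 [[-1.15, 1.13, 1.53, 1.08, 2.01, -1.14]]
   240 0.28 az 60 [[-1.14, 0.87, 1.57, 1.18, 2.1, -0.92]]
   270 0.128 az 90 [[-0.99, 1.24, 1.1, 0.87, 2.36, -0.98]]
   270 0.28 az 90 [[-0.99, 1.03, 1.14, 1.04, 2.46, -0.76]]
GRASP 0 -22.5 [0.555  0.0708 0.0105] [[0.0, 0.53, 1.85, -0.0, 0.76, 1.97]] 1
   0 0.128 az 0 [[-1.19, 1.19, 2.4, 1.84, 1.89, 1.13]]
   0 0.28 az 0 [[-1.19, 0.71, 2.46, 1.95, 1.76, 1.54]]
   30 0.128 az 30 [[-1.25, 1.07, 1.98, 1.39, 1.76, 1.65]]
   30 0
[... 6506 characters left out ...]
20 [[-0.82, 1.07, 0.87, 0.29, 2.31, 1.87]]
   120 0.28 az 120 [[-0.81, 0.94, 0.73, 0.39, 2.56, 2.0]]
   150 0.128 az 150 [[-0.64, 1.1, 0.75, -0.16, 2.42, 1.4]]
   180 0.128 az -180 [[-0.47, 1.04, 0.89, -0.54, 2.23, 1.01]]
   180 0.28 az -180 [[-0.46, 0.9, 0.75, -0.7, 2.46, 0.79]]
   210 0.128 az -150 [[-0.31, 0.9, 1.21, -0.78, 1.88, 0.84]]
   210 0.28 az -150 [[-0.31, 0.74, 1.09, -0.87, 2.08, 0.61]]
   240 0.128 az -120 [[-0.19, 0.74, 1.6, -1.04, 1.49, 0.82]]
   240 0.28 az -120 [[-0.19, 0.53, 1.49, -1.04, 1.65, 0.54]]
   300 0.128 az -60 [[-0.29, 0.55, 2.39, 3.98, 0.99, 1.4]]
   330 0.128 az -30 [[-0.74, 0.58, 2.6, 2.93, 1.17, 1.56]]
   330 0.28 az -30 [[-0.74, 0.0, 2.38, 2.63, 0.42, 1.95]]
```

```bash
cat >> kin.py <<'E'
from h import plan,state,ori
def jplan(q0,qs,n,g,start,final=None):
    "joint line q0->qs in n rows; starts at exact pose start, ends at final pose"
    p0,_=fk(q0,K); d0=start[0]-p0; p1,_=fk(qs,K); d1=(final[0]-p1) if final else 0*d0
    w=[]; mx=0
    for k in range(1,n+1):
        a=k/n; p,r=fk(q0+(qs-q0)*a,K); w.append((p+d0*(1-a)+d1*a,final[1] if final and k==n else r,1,g))
    print("jstep max",np.abs((qs-q0)/n).max().round(3))
    return plan(w,start)
t=15; G=ori(157.5,t,-22.5); T=np.array([.5557,.0705,.0118]); tz=G.apply([0,0,1])
E
python3 - <<'E'
from kin import *
s,p,r=state(); q=np.array(s["qpos"]); P=T-.08*tz; print(P,fk(q,K)[0]-p)
qs=ik(P,G)[0]; print(qs.round(2))
a=jplan(q,qs,10,-1,(p,r),(P,G)); print(a[0],P)
plan([(T,G,4,-1)],a)
E
```

```text
[0.53657059 0.07842366 0.08907407] [ 3.22185046e-04 -1.61333484e-04 -2.65476156e-05]
[ 0.09  0.29  2.   -0.21  0.63 -0.93]
jstep max 0.112
[[0.2, -0.75, 0.92, 1.8, 2.5, -0.1, -1], [0.22, -0.57, 0.89, 1.4, 2.7, -0.1, -1], [0.2, -0.4, 0.85, 1, 2.8, -0.1, -1], [0.16, -0.22, 0.81, 0.5, 2.9, -0.1, -1], [0.09, -0.06, 0.76, 0.2, 2.9, -0.1, -1]]
[[-0.01, 0.1, 0.71, -0.3, 2.8, -0.1, -1], [-0.11, 0.25, 0.64, -0.7, 2.8, 0, -1], [-0.26, 0.37, 0.58, -1.2, 2.5, -0.1, -1], [-0.42, 0.49, 0.52, -1.5, 2.4, -0.2, -1], [-0.6, 0.58, 0.44, -1.9, 2.1, -0.1, -1]]
[0.53655287 0.07840384 0.08905614] [0.53657059 0.07842366 0.08907407]
[[0, 0, 2, 0, 0, 0, -1], [0, 0, 2, 0, 0, 0, -1], [0, 0, 2, 0, 0, 0, -1], [0, 0, 2, 0, 0, 0, -1], [0, 0, 0, 0, 0, 0, -1]]
```

Call:
servo_tool:
  increments:
    - [0.2,-0.75,0.92,1.8,2.5,-0.1,-1]
    - [0.22,-0.57,0.89,1.4,2.7,-0.1,-1]
    - [0.2,-0.4,0.85,1,2.8,-0.1,-1]
    - [0.16,-0.22,0.81,0.5,2.9,-0.1,-1]
    - [0.09,-0.06,0.76,0.2,2.9,-0.1,-1]

```text
clock: 11.2
position: [0.5099, 0.0744, 0.1137]
ee_rot: [0.225, 0.196, 0.95, -0.094]
contact_force: [-0.2, -0.3, 0.2]
width: 0.0851
gripper_force: 0.0
```

Call:
servo_tool:
  increments:
    - [0,0.1,0.71,-0.3,2.8,-0.1,-1]
    - [-0.11,0.25,0.64,-0.7,2.8,0,-1]
    - [-0.26,0.37,0.58,-1.2,2.5,-0.1,-1]
    - [-0.42,0.49,0.52,-1.5,2.4,-0.2,-1]
    - [-0.6,0.58,0.44,-1.9,2.1,-0.1,-1]

```text
clock: 11.7
position: [0.5389, 0.0797, 0.0909]
ee_rot: [0.129, 0.191, 0.973, -0.025]
contact_force: [0.0, 0.3, -0.7]
width: 0.0856
gripper_force: 0.0
```

Call:
servo_tool:
  increments:
    - [0,0,0,0,0,0,-1]
    - [0,0,0,0,0,0,-1]
    - [0,0,0,0,0,0,-1]
    - [0,0,0,0,0,0,-1]
    - [0,0,0,0,0,0,-1]

```text
clock: 12.2
position: [0.5383, 0.0799, 0.0909]
ee_rot: [0.129, 0.191, 0.973, -0.026]
contact_force: [-0.0, 0.1, 0.1]
width: 0.0856
gripper_force: 0.0
```

```bash
python3 - <<'E'
from kin import *
s,p,r=state(); print(p,s["qpos"],np.degrees((r.inv()*G).as_rotvec()),fk(s["qpos"],K)[0]-p,s["contact_force"])
plan([(T,G,4,-1)],(fk(s["qpos"],K)[0],r))
E
```

```text
[0.53826021 0.07992305 0.09093372] [ 0.10079315  0.27091336  1.96871036 -0.1984328   0.67732068 -0.94208589] [0.01861376 0.1546074  0.31914153] [0.00074206 0.00267363 0.01430906] [-0.04412395  0.10967232  0.1043763 ]
[[0.13, -0.12, 2.39, 0, 0, 0.1, -1], [0.12, -0.12, 2.38, 0, 0.1, 0.1, -1], [0.13, -0.12, 2.39, 0, 0, 0, -1], [0.12, -0.12, 2.38, 0, 0.1, 0.1, -1], [0, 0, 0, 0, 0, 0, -1]]
```

```bash
python3 - <<'E'
from kin import *
import json
s,p,r=state(); q=s["qpos"]
D=[([1.005,.276,1.505,0,1.361,-.121],[.2474,.519,.2393]),([-.69856,.30625,1.47096,0,1.36402,-2.27094],[.4965,-.3265,.235]),([.41135,.27877,1.51827,0,1.33064,-1.15993],[.4985,.2932,.2325]),([ 0.39777406 , 0.13539869 , 2.23132109, -1.17895325 , 0.54181749 , 0.18874461],[.49988,.10101,.15024]),(list(q),list(p))]
json.dump(D,open("D.json","w"))
k0=K*0+[.07,.2,.35,0,.35,.2,0,0]
f=lambda k:np.concatenate([(fk(a,k)[0]-b) for a,b in D]+[.004*(k-k0)])
x=least_squares(f,k0); print(x.x.round(4).tolist(),(x.fun[:15]*1e3).round(1))
plan([(T,G,4,-1)],(np.array([.5385,.0798,.0908]),r))
E
```

```text
[0.0695, 0.1346, 0.6315, 0.06, 0.421, 0.3565, -0.0006, -0.0001] [-0.1 -0.2 -0.1 -0.4  0.4  0.2  0.7  0.3 -0.1 -0.1 -0.   0.   0.1 -0.
 -0. ]
[[0.05, -0.05, 2.03, 0, 0, 0.1, -1], [0.04, -0.05, 2.04, 0, 0.1, 0.1, -1], [0.05, -0.05, 2.03, 0, 0, 0, -1], [0.04, -0.05, 2.03, 0, 0.1, 0.1, -1], [0, 0, 0, 0, 0, 0, -1]]
```

Call:
servo_tool:
  increments:
    - [0.05,-0.05,2.03,0,0,0.1,-1]
    - [0.04,-0.05,2.04,0,0.1,0.1,-1]
    - [0.05,-0.05,2.03,0,0,0,-1]
    - [0.04,-0.05,2.03,0,0.1,0.1,-1]
    - [0,0,0,0,0,0,-1]
  squeeze: 40

```text
clock: 12.7
position: [0.5544, 0.0701, 0.0096]
ee_rot: [0.125, 0.194, 0.973, -0.026]
contact_force: [-0.4, 0.3, 1.1]
width: 0.0857
gripper_force: 0.0
```

Call:
servo_tool:
  increments:
    - [0,0,0,0,0,0,1]
    - [0,0,0,0,0,0,1]
    - [0,0,0,0,0,0,1]
    - [0,0,0,0,0,0,1]
    - [0,0,0,0,0,0,1]

```text
clock: 13.2
position: [0.5564, 0.0703, 0.0128]
ee_rot: [0.128, 0.194, 0.972, -0.025]
contact_force: [-1.5, -0.7, 3.9]
width: 0.0234
gripper_force: 40.1
```

Call:
servo_tool:
  increments:
    - [0,0,0,0,0,0,1]
    - [0,0,0,0,0,0,1]
    - [0,0,0,0,0,0,1]
    - [0,0,0,0,0,0,1]
    - [0,0,0,0,0,0,1]

```text
clock: 13.7
position: [0.5564, 0.0703, 0.0127]
ee_rot: [0.128, 0.194, 0.972, -0.025]
contact_force: [-1.8, 0.2, 5.7]
width: 0.0233
gripper_force: 40.4
```

```bash
sed -i 's/^K=.*/K=np.array([0.0695,0.1346,0.6315,0.06,0.421,0.3565,-0.0006,-0.0001])/' kin.py; python3 - <<'E'
from kin import *
s,p,r=state(); q=np.array(s["qpos"]); print(p,q.round(3),s["width"],s["gripper_force"],s["contact_force"],fk(q,K)[0]-p)
nt=r.inv().apply(n); v=r.inv().apply(p-N); A=Ro.align_vectors([[0,0,1],[0,1,0]],[nt,[0,1,0]])[0]
print(nt,v)
L=p+[0,0,.26]
print("lift",[a.round(2).tolist() for a in ik(L,r,[q])])
for phi in range(180,330,15):
    F=Ro.from_euler('z',phi,degrees=True)*A; h=F.apply([0,0,1])
    for hz in(.033+.095,.29):
        S=ik(np.array([.496,-.327,hz])+F.apply(v),F)
        if S: print("  ",phi,hz,"az",round(np.degrees(np.arctan2(h[1],h[0]))),[a.round(2).tolist() for a in S])
E
```

```text
[0.55643662 0.07028824 0.01271493] [ 0.076  0.405  2.025 -0.25   0.489 -0.894] 0.023328847607458025 40.356974601745605 [-1.82961595  0.15896537  5.70565086] [ 3.65209888e-04  3.08530233e-05 -1.92910797e-04]
[ 0.99606414 -0.0013285  -0.08721499] [-1.13783258e-03  7.61048706e-05  1.63607490e-03]
lift [[0.08, 0.12, 1.65, -0.13, 1.13, -1.06]]
   180 0.128 az 0 [[-1.36, 0.81, 2.44, 1.79, 1.51, -1.68]]
   180 0.29 az 0 [[-1.36, 0.36, 2.33, 1.73, 1.4, -1.13]]
   195 0.128 az 15 [[-1.37, 0.78, 2.23, 1.49, 1.49, -1.44]]
   195 0.29 az 15 [[-1.37, 0.43, 2.14, 1.47, 1.53, -1.0]]
   210 0.128 az 30 [[-1.34, 0.8, 2.01, 1.27, 1.58, -1.25]]
   210 0.29 az 30 [[-1.34, 0.52, 1.93, 1.29, 1.69, -0.91]]
   225 0.128 az 45 [[-1.28, 0.84, 1.79, 1.09, 1.73, -1.12]]
   225 0.29 az 45 [[-1.28, 0.61, 1.72, 1.15, 1.86, -0.84]]
   240 0.128 az 60 [[-1.2, 0.9, 1.58, 0.96, 1.89, -1.04]]
   240 0.29 az 60 [[-1.2, 0.7, 1.52, 1.05, 2.04, -0.8]]
   255 0.128 az 75 [[-1.12, 0.96, 1.38, 0.84, 2.07, -1.0]]
   255 0.29 az 75 [[-1.12, 0.78, 1.31, 0.97, 2.22, -0.77]]
   270 0.128 az 90 [[-1.02, 1.03, 1.19, 0.73, 2.25, -1.01]]
   270 0.29 az 90 [[-1.02, 0.86, 1.13, 0.88, 2.41, -0.78]]
   285 0.128 az 105 [[-0.93, 1.09, 1.03, 0.59, 2.41, -1.07]]
   285 0.29 az 105 [[-0.93, 0.93, 0.96, 0.78, 2.59, -0.84]]
   300 0.128 az 120 [[-0.83, 1.14, 0.9, 0.39, 2.55, -1.22]]
   315 0.128 az 135 [[-0.73, 1.17, 0.82, 0.11, 2.63, -1.47]]
```

```bash
python3 - <<'E'
from kin import *
s,p,r=state(); q=np.array(s["qpos"])
nt=r.inv().apply(n); v=r.inv().apply(p-N); A=Ro.align_vectors([[0,0,1],[0,1,0]],[nt,[0,1,0]])[0]
print("nt,v",nt.tolist(),v.tolist())
F=Ro.from_euler('z',225,degrees=True)*A; P=np.array([.496,-.327,.29])+F.apply(v)
a=plan([(p+[0,0,.25],r,6,1)]); q1=ik(a[0],r,[q])[0]; q2=ik(P,F)[0]; print(q1.round(2),q2.round(2))
b=jplan(q1,q2,19,1,a,(P,F)); print(P,F.as_matrix().round(3).tolist())
for k in np.linspace(0,1,6):
    pp,rr=fk(q1+(q2-q1)*k,K); print(((pp-rr.apply(v))+rr.apply(nt)*-.095).round(2),pp.round(2))
E
```

```text
nt,v [0.9960641445900169, -0.0013285044821271291, -0.0872149926216755] [-0.0011378325792363213, 7.610487061732594e-05, 0.0016360748970206409]
[[-1.08, 0, -4.02, 0, 0, 0, 1], [-1.08, 0.01, -4.03, 0, 0, 0, 1], [-1.08, 0, -4.02, 0, 0, 0, 1], [-1.08, 0.01, -4.03, 0, 0, 0, 1], [-1.08, 0, -4.02, 0, 0, 0, 1]]
[[-1.08, 0.01, -4.03, 0, 0, 0, 1], [0, 0, 0, 0, 0, 0, 1], [0, 0, 0, 0, 0, 0, 1], [0, 0, 0, 0, 0, 0, 1], [0, 0, 0, 0, 0, 0, 1]]
[ 0.08  0.13  1.67 -0.13  1.11 -1.06] [-1.28  0.61  1.72  1.15  1.86 -0.84]
jstep max 0.071
[[0.65, -2.09, 1.9, -0.3, 5, 6.2, 1], [0.32, -1.92, 1.64, -0.6, 5, 6.1, 1], [0.03, -1.73, 1.36, -1, 4.9, 6.2, 1], [-0.23, -1.53, 1.05, -1.3, 4.8, 6.1, 1], [-0.46, -1.3, 0.73, -1.6, 4.8, 6, 1]]
[[-0.64, -1.06, 0.37, -2, 4.7, 5.9, 1], [-0.8, -0.81, 0.02, -2.3, 4.8, 5.8, 1], [-0.9, -0.55, -0.36, -2.7, 4.7, 5.5, 1], [-0.96, -0.3, -0.75, -3, 4.7, 5.3, 1], [-0.98, -0.04, -1.13, -3.4, 4.7, 5.1, 1]]
[[-0.95, 0.21, -1.53, -3.6, 4.7, 4.8, 1], [-0.88, 0.45, -1.91, -3.9, 4.7, 4.4, 1], [-0.77, 0.68, -2.28, -4.2, 4.8, 4.1, 1], [-0.61, 0.89, -2.65, -4.4, 4.7, 3.7, 1], [-0.42, 1.09, -3.01, -4.7, 4.8, 3.3, 1]]
[[-0.2, 1.26, -3.33, -4.8, 4.9, 2.9, 1], [0.07, 1.43, -3.63, -5, 4.8, 2.5, 1], [0.36, 1.56, -3.92, -5.1, 4.9, 2, 1], [0.68, 1.67, -4.17, -5.2, 4.9, 1.6, 1], [0, 0, 0, 0, 0, 0, 1]]
[ 0.49713551 -0.32597092  0.28872375] [[0.062, 0.707, 0.704], [0.061, -0.707, 0.704], [0.996, -0.001, -0.087]]
[0.64 0.04 0.28] [0.56 0.07 0.26]
[ 0.59 -0.05  0.19] [0.52 0.01 0.2 ]
[ 0.54 -0.1   0.13] [ 0.51 -0.03  0.18]
[ 0.52 -0.15  0.12] [ 0.51 -0.09  0.2 ]
[ 0.52 -0.21  0.15] [ 0.52 -0.18  0.24]
[ 0.5  -0.33  0.2 ] [ 0.5  -0.33  0.29]
```

```bash
python3 - <<'E'
from kin import *
s,p,r=state(); q=np.array(s["qpos"])
nt=r.inv().apply(n); v=r.inv().apply(p-N); A=Ro.align_vectors([[0,0,1],[0,1,0]],[nt,[0,1,0]])[0]
F=Ro.from_euler('z',225,degrees=True)*A; P=np.array([.496,-.327,.29])+F.apply(v)
p1=p+[0,0,.25]; q1=ik(p1,r,[q])[0]; q2=ik(P,F)[0]
w=[(p+[0,0,.25],r,6,1)]; ql=q1
for k in range(1,20):
    a=k/19; pp,rr=fk(q1+(q2-q1)*a,K); pp=pp+[0,0,.11*np.sin(np.pi*a)]
    if k==19: pp,rr=P,F
    S=ik(pp,rr,[ql]); dq=np.abs(S[0]-ql).max() if S else None; ql=S[0] if S else ql
    print(dq and round(dq,3),((pp-rr.apply(v))-.095*rr.apply(nt)).round(2),end=' '); w.append((pp,rr,1,1))
print(); print(plan(w)[0],P)
E
```

```text
0.082 [0.63 0.01 0.27] 0.081 [ 0.62 -0.02  0.26] 0.078 [ 0.6  -0.04  0.26] 0.073 [ 0.59 -0.06  0.25] 0.071 [ 0.57 -0.07  0.25] 0.071 [ 0.56 -0.09  0.24] 0.071 [ 0.55 -0.1   0.24] 0.071 [ 0.54 -0.11  0.24] 0.071 [ 0.53 -0.12  0.24] 0.072 [ 0.52 -0.13  0.23] 0.072 [ 0.52 -0.14  0.23] 0.072 [ 0.52 -0.15  0.23] 0.071 [ 0.52 -0.17  0.22] 0.071 [ 0.52 -0.19  0.22] 0.071 [ 0.52 -0.21  0.21] 0.071 [ 0.51 -0.23  0.21] 0.071 [ 0.51 -0.26  0.2 ] 0.071 [ 0.5  -0.29  0.2 ] 0.071 [ 0.5  -0.33  0.2 ] 
[[-1.08, 0, -4.02, 0, 0, 0, 1], [-1.08, 0.01, -4.03, 0, 0, 0, 1], [-1.08, 0, -4.02, 0, 0, 0, 1], [-1.08, 0.01, -4.03, 0, 0, 0, 1], [-1.08, 0, -4.02, 0, 0, 0, 1]]
[[-1.08, 0.01, -4.03, 0, 0, 0, 1], [0.17, -2.09, 0.15, -0.3, 5, 6.2, 1], [0.03, -1.87, -0.09, -0.6, 5, 6.1, 1], [-0.11, -1.65, -0.29, -1, 4.9, 6.2, 1], [-0.21, -1.41, -0.47, -1.3, 4.8, 6.1, 1]]
[[-0.32, -1.17, -0.6, -1.6, 4.8, 6, 1], [-0.43, -0.95, -0.71, -2, 4.7, 5.9, 1], [-0.54, -0.71, -0.81, -2.3, 4.8, 5.8, 1], [-0.68, -0.48, -0.9, -2.7, 4.7, 5.5, 1], [-0.83, -0.26, -1.01, -3, 4.7, 5.3, 1]]
[[-0.98, -0.05, -1.14, -3.4, 4.7, 5.1, 1], [-1.13, 0.18, -1.29, -3.6, 4.7, 4.8, 1], [-1.29, 0.39, -1.49, -3.9, 4.7, 4.4, 1], [-1.42, 0.59, -1.72, -4.2, 4.8, 4.1, 1], [-1.52, 0.8, -2, -4.4, 4.7, 3.7, 1]]
[[-1.57, 0.99, -2.33, -4.7, 4.8, 3.3, 1], [-1.57, 1.17, -2.69, -4.8, 4.9, 2.9, 1], [-1.49, 1.35, -3.07, -5, 4.8, 2.5, 1], [-1.34, 1.51, -3.46, -5.1, 4.9, 2, 1], [-1.11, 1.65, -3.86, -5.2, 4.9, 1.6, 1]]
[ 0.49715479 -0.32600288  0.28870111] [ 0.49713551 -0.32597092  0.28872375]
```

Call:
servo_tool:
  increments:
    - [-1.08,0,-4.02,0,0,0,1]
    - [-1.08,0.01,-4.03,0,0,0,1]
    - [-1.08,0,-4.02,0,0,0,1]
    - [-1.08,0.01,-4.03,0,0,0,1]
    - [-1.08,0,-4.02,0,0,0,1]

```text
clock: 14.2
position: [0.5557, 0.0703, 0.2217]
ee_rot: [0.127, 0.194, 0.972, -0.025]
contact_force: [1.2, -0.0, -0.5]
width: 0.0233
gripper_force: 39.9
```

Call:
servo_tool:
  increments:
    - [-1.08,0.01,-4.03,0,0,0,1]
    - [0.17,-2.09,0.15,-0.3,5,6.2,1]
    - [0.03,-1.87,-0.09,-0.6,5,6.1,1]
    - [-0.11,-1.65,-0.29,-1,4.9,6.2,1]
    - [-0.21,-1.41,-0.47,-1.3,4.8,6.1,1]

```text
clock: 14.7
position: [0.5211, 0.0084, 0.2662]
ee_rot: [-0.031, 0.396, 0.916, 0.063]
contact_force: [-0.5, 0.2, -2.0]
width: 0.0235
gripper_force: 39.8
```

Call:
servo_tool:
  increments:
    - [-0.32,-1.17,-0.6,-1.6,4.8,6,1]
    - [-0.43,-0.95,-0.71,-2,4.7,5.9,1]
    - [-0.54,-0.71,-0.81,-2.3,4.8,5.8,1]
    - [-0.68,-0.48,-0.9,-2.7,4.7,5.5,1]
    - [-0.83,-0.26,-1.01,-3,4.7,5.3,1]

```text
clock: 15.2
position: [0.5077, -0.0476, 0.2912]
ee_rot: [-0.187, 0.59, 0.753, 0.223]
contact_force: [-0.0, 0.3, -1.0]
width: 0.0237
gripper_force: 39.8
```

Call:
servo_tool:
  increments:
    - [-0.98,-0.05,-1.14,-3.4,4.7,5.1,1]
    - [-1.13,0.18,-1.29,-3.6,4.7,4.8,1]
    - [-1.29,0.39,-1.49,-3.9,4.7,4.4,1]
    - [-1.42,0.59,-1.72,-4.2,4.8,4.1,1]
    - [-1.52,0.8,-2,-4.4,4.7,3.7,1]

```text
clock: 15.7
position: [0.523, -0.1478, 0.3013]
ee_rot: [-0.269, 0.689, 0.525, 0.42]
contact_force: [0.1, 0.6, -0.1]
width: 0.0237
gripper_force: 39.9
```

Call:
servo_tool:
  increments:
    - [-1.57,0.99,-2.33,-4.7,4.8,3.3,1]
    - [-1.57,1.17,-2.69,-4.8,4.9,2.9,1]
    - [-1.49,1.35,-3.07,-5,4.8,2.5,1]
    - [-1.34,1.51,-3.46,-5.1,4.9,2,1]
    - [-1.11,1.65,-3.86,-5.2,4.9,1.6,1]

```text
clock: 16.2
position: [0.4968, -0.328, 0.2872]
ee_rot: [-0.258, 0.682, 0.279, 0.625]
contact_force: [0.1, 0.9, -0.9]
width: 0.0236
gripper_force: 39.9
```

Call:
servo_tool:
  increments:
    - [0,0,0,0,0,0,1]
    - [0,0,0,0,0,0,1]
    - [0,0,0,0,0,0,1]
    - [0,0,0,0,0,0,1]
    - [0,0,0,0,0,0,1]

```text
clock: 16.7
position: [0.4977, -0.3247, 0.2887]
ee_rot: [-0.259, 0.682, 0.283, 0.623]
contact_force: [0.5, -0.5, -0.5]
width: 0.0235
gripper_force: 39.9
```

```bash
python3 - <<'E'
from fit import *
from kin import fk,K
s,p,r=state(); print(p,s["width"],s["contact_force"],np.round(s["qpos"],2),fk(s["qpos"],K)[0]-p)
nt=r.apply([.99606,-.0013,-.0872]); print(nt)
c=np.hstack([cv2.resize(ims[n][y:y+160,x:x+160],(400,400),interpolation=2) for n,x,y in(("scene",180,20),("top",395,120))]); cv2.imwrite("pics/l1.png",c[:,:,::-1])
E
```

```text
[ 0.49757515 -0.32500806  0.28855737] 0.02319921428277872 [-0.1043428   0.24697638 -1.04994803] [-1.28  0.61  1.72  1.15  1.86 -0.84] [ 0.00022096 -0.00052541 -0.00042905]
[7.05147019e-04 1.52657789e-03 9.99869104e-01]
```

View pics/l1.png

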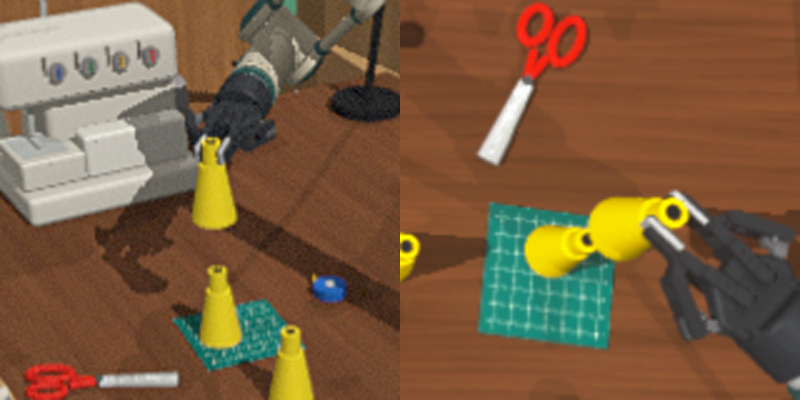

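The cone hangs upright over the mat cone: scene crop at about (213,185), top crop at about (635,225). I'll fit its axis precisely before lowering it.

```bash
cat > heldfit.py <<'E'
from fit import *
def held(x0,others):
    tg={}
    for n in("scene","top"):
        ctr=proj(n,[x0[0],x0[1],x0[2]+.055])[0]; W=80; o=np.round(ctr-W/2).astype(int)
        o=np.maximum(o,0); x,y=o; fx=np.zeros((W,W))
        for c in others: fx=np.maximum(fx,render(n,c,[0,0,1],o,W))
        tg[n]=(o,W,ymask(ims[n])[y:y+W,x:x+W]/255.,fx)
    def f(p,parts=False):
        s=[]
        ax=[p[3],p[4],1]
        for n in tg:
            o,W,m,fx=tg[n]; s.append(np.abs(np.maximum(fx,render(n,p[:3],ax,o,W))-m).sum())
        return s if parts else sum(s)
    st=np.vstack([x0]+[np.array(x0)+d for d in np.diag([.006,.006,.006,.06,.06])])
    r=minimize(f,x0,method="Nelder-Mead",options=dict(initial_simplex=st,xatol=1e-4,fatol=.05,maxiter=400)); return r.x,f(r.x,True)
E
python3 - <<'E'
from heldfit import *
print(held([.496,-.327,.195,0,0],[(.496,-.3272,.003),(.4845,-.138,0)]))
print(held([.499,-.324,.197,.03,.03],[(.496,-.3272,.003),(.4845,-.138,0)]))
E
```

```text
(array([ 0.49681068, -0.32568179,  0.19494014,  0.00672964,  0.00133826]), [np.float64(50.23529411764706), np.float64(159.16862745098038)])
(array([ 0.49686244, -0.32575911,  0.19463293,  0.00668308,  0.00123661]), [np.float64(49.98039215686274), np.float64(160.27843137254902)])
```

Call:
servo_tool:
  increments:
    - [-2.4,0.05,0.05,0,0,0,1]
    - [-2.4,0,0.21,0,0,0,1]
    - [-2.4,0,0.21,0,0,0,1]
    - [-2.4,0,0.21,0,0,0,1]
    - [-2.4,0,0.21,0,0,0,1]

```text
clock: 17.4
position: [0.4963, -0.3274, 0.1668]
ee_rot: [-0.258, 0.682, 0.282, 0.624]
contact_force: [1.3, -0.4, -0.0]
width: 0.0239
gripper_force: 39.9
```

Call:
servo_tool:
  increments:
    - [-0.6,0,0.05,0,0,0,1]
    - [-0.6,0,0.05,0,0,0,1]
    - [-0.4,0,0.04,0,0,0,1]
    - [-0.3,0,0.03,0,0,0,1]
    - [0,0,0,0,0,0,1]

```text
clock: 17.9
position: [0.4961, -0.3274, 0.1489]
ee_rot: [-0.258, 0.682, 0.282, 0.624]
contact_force: [0.7, 1.0, 0.7]
width: 0.0236
gripper_force: 39.9
```

Call:
servo_tool:
  increments:
    - [-0.5,0,0.04,0,0,0,1]
    - [-0.5,0,0.05,0,0,0,1]
    - [-0.5,0,0.04,0,0,0,1]
    - [-0.4,0,0.04,0,0,0,1]
    - [0,0,0,0,0,0,1]

```text
clock: 18.4
position: [0.496, -0.3272, 0.1288]
ee_rot: [-0.259, 0.682, 0.281, 0.624]
contact_force: [-0.1, 0.4, -1.0]
width: 0.0237
gripper_force: 39.9
```

Call:
servo_tool:
  increments:
    - [-0.2,0,0.02,0,0,0,1]
    - [-0.2,0,0.02,0,0,0,1]
    - [-0.1,0,0,0,0,0,1]
    - [0,0,0,0,0,0,1]
    - [0,0,0,0,0,0,1]

```text
clock: 18.9
position: [0.4961, -0.3272, 0.1263]
ee_rot: [-0.259, 0.681, 0.281, 0.625]
contact_force: [-0.5, 0.3, 5.3]
width: 0.0235
gripper_force: 39.9
```

Call:
servo_tool:
  increments:
    - [0.1,0,0,0,0,0,1]
    - [0,0,0,0,0,0,-1]
    - [0,0,0,0,0,0,-1]
    - [0,0,0,0,0,0,-1]
    - [0,0,0,0,0,0,-1]

```text
clock: 19.4
position: [0.4961, -0.3273, 0.1252]
ee_rot: [-0.259, 0.682, 0.281, 0.624]
contact_force: [0.4, 0.1, -0.3]
width: 0.0797
gripper_force: 0.0
```

Call:
servo_tool:
  increments:
    - [0,0,0,0,0,0,-1]
    - [0,0,-2,0,0,0,-1]
    - [0,0,-3,0,0,0,-1]
    - [0,0,-4,0,0,0,-1]
    - [0,0,-4,0,0,0,-1]

```text
clock: 19.9
position: [0.4028, -0.4201, 0.1371]
ee_rot: [-0.259, 0.682, 0.281, 0.624]
contact_force: [1.1, 0.3, 0.8]
width: 0.0854
gripper_force: 0.0
```

```bash
python3 - <<'E'
from heldfit import *
from kin import ik,fk,K,jplan
s,p,r=state(); print(p,s["width"],s["contact_force"],np.round(s["qpos"],2))
print(held([.496,-.327,.033,0,0],[(.496,-.3272,.003),(.4845,-.138,0)]))
q=np.array(s["qpos"]); P=np.array([.4845,-.138,.17]); R=ori(180)
up=plan([(p+[0,0,.1],r,3,-1)]); q1=ik(up[0],r,[q])[0]
S=ik(P,R); print([a.round(2).tolist() for a in S]); 
R2=ori(157.5); S=ik(P,R2); print([a.round(2).tolist() for a in S])
b=jplan(q1,S[0],20,-1,up,(P,R2)); print(b[0])
for k in np.linspace(0,1,6): print(fk(q1+(S[0]-q1)*k,K)[0].round(2),end=" ")
E
```

```text
[ 0.40133015 -0.4239873   0.13665278] 0.08529611571899931 [ 0.47740971 -0.27814666 -0.51750005] [-1.45  0.87  1.63  0.96  1.87 -1.05]
(array([ 0.49567488, -0.32728751,  0.03526892, -0.00585595, -0.00315615]), [np.float64(60.125490196078424), np.float64(42.247058823529414)])
[[3.32, 0.01, -0.3, 0, 0, 0, -1], [3.32, 0, -0.31, 0, 0, 0, -1], [3.32, 0.01, -0.3, 0, 0, 0, -1], [0, 0, 0, 0, 0, 0, -1], [0, 0, 0, 0, 0, 0, -1]]
[[-0.42, 0.22, 1.76, -0.0, 1.16, -1.99]]
[[-0.42, 0.22, 1.76, -0.0, 1.16, -1.59]]
jstep max 0.052
[[-0.71, -0.91, 3.13, 3.6, -4, -2.1, -1], [-0.5, -0.91, 2.98, 3.8, -4, -2.3, -1], [-0.31, -0.88, 2.8, 3.7, -3.9, -2.7, -1], [-0.12, -0.84, 2.62, 3.9, -3.8, -3, -1], [0.05, -0.77, 2.43, 3.8, -3.7, -3.2, -1]]
[[0.19, -0.68, 2.22, 3.8, -3.6, -3.6, -1], [0.31, -0.59, 2.01, 3.9, -3.6, -3.8, -1], [0.42, -0.47, 1.79, 3.8, -3.4, -4, -1], [0.5, -0.34, 1.56, 3.8, -3.4, -4.4, -1], [0.54, -0.22, 1.33, 3.7, -3.4, -4.5, -1]]
[[0.57, -0.07, 1.1, 3.6, -3.2, -4.8, -1], [0.57, 0.07, 0.86, 3.6, -3.2, -5, -1], [0.54, 0.21, 0.62, 3.5, -3.2, -5.2, -1], [0.49, 0.35, 0.4, 3.3, -3.2, -5.3, -1], [0.4, 0.49, 0.16, 3.3, -3.1, -5.5, -1]]
[[0.29, 0.6, -0.06, 3.2, -3.1, -5.7, -1], [0.17, 0.72, -0.27, 3, -3.1, -5.8, -1], [0.01, 0.81, -0.49, 3, -3.2, -5.9, -1], [-0.15, 0.89, -0.69, 2.9, -3.2, -6, -1], [-0.34, 0.95, -0.88, 2.8, -3.2, -6.1, -1]]
[ 0.48446377 -0.13798385  0.16997651]
[ 0.4  -0.42  0.24] [ 0.45 -0.32  0.2 ] [ 0.46 -0.24  0.16] [ 0.45 -0.19  0.14] [ 0.46 -0.16  0.14] [ 0.48 -0.14  0.17]
```

```bash
python3 - <<'E'
from kin import *
s,p,r=state(); q=np.array(s["qpos"]); P=np.array([.4845,-.138,.19]); R=ori(157.5)
p1=p+[0,0,.12]; q1=ik(p1,r,[q])[0]; q2=ik(P,R)[0]; w=[(p1,r,3,-1)]; ql=q1;m=0
for k in range(1,18):
    a=k/17; pp,rr=fk(q1+(q2-q1)*a,K); pp=pp+[0,0,.13*np.sin(np.pi*a)]
    if k==17: pp,rr=P,R
    S=ik(pp,rr,[ql]); m=max(m,np.abs(S[0]-ql).max()); ql=S[0]; w.append((pp,rr,1,-1))
    print(pp.round(2),end=" ")
print(m); print(plan(w)[0])
E
```

```text
[ 0.42 -0.39  0.27] [ 0.43 -0.36  0.28] [ 0.44 -0.33  0.29] [ 0.45 -0.3   0.3 ] [ 0.46 -0.28  0.3 ] [ 0.46 -0.25  0.31] [ 0.46 -0.23  0.31] [ 0.46 -0.22  0.3 ] [ 0.46 -0.2   0.3 ] [ 0.46 -0.19  0.29] [ 0.46 -0.18  0.28] [ 0.46 -0.17  0.26] [ 0.46 -0.16  0.25] [ 0.46 -0.16  0.23] [ 0.47 -0.15  0.22] [ 0.48 -0.14  0.2 ] [ 0.48 -0.14  0.19] 0.10236680868302539
[[3.98, 0.01, -0.36, 0, 0, 0, -1], [3.99, 0, -0.37, 0, 0, 0, -1], [3.98, 0.01, -0.36, 0, 0, 0, -1], [1.54, -1.05, 3.44, 4.2, -4.7, -2.5, -1], [1.72, -0.97, 3.05, 4.4, -4.7, -3, -1]]
[[1.79, -0.86, 2.66, 4.4, -4.5, -3.3, -1], [1.75, -0.73, 2.3, 4.5, -4.3, -3.8, -1], [1.63, -0.61, 2, 4.5, -4.3, -4.1, -1], [1.43, -0.49, 1.76, 4.4, -4.2, -4.5, -1], [1.2, -0.38, 1.59, 4.5, -4, -4.9, -1]]
[[0.93, -0.28, 1.48, 4.4, -3.9, -5.2, -1], [0.67, -0.17, 1.44, 4.3, -3.9, -5.5, -1], [0.42, -0.09, 1.46, 4.2, -3.7, -5.8, -1], [0.19, 0.02, 1.5, 4.2, -3.7, -6.1, -1], [0.01, 0.12, 1.56, 4, -3.7, -6.3, -1]]
[[-0.13, 0.26, 1.62, 3.8, -3.6, -6.5, -1], [-0.25, 0.4, 1.64, 3.8, -3.6, -6.7, -1], [-0.34, 0.57, 1.61, 3.6, -3.7, -6.9, -1], [-0.41, 0.75, 1.52, 3.5, -3.6, -7, -1], [-0.5, 0.93, 1.35, 3.3, -3.8, -7.1, -1]]
[ 0.48448951 -0.13800906  0.19004877]
```

Call:
servo_tool:
  increments:
    - [3.98,0.01,-0.36,0,0,0,-1]
    - [3.99,0,-0.37,0,0,0,-1]
    - [3.98,0.01,-0.36,0,0,0,-1]
    - [1.54,-1.05,3.44,4.2,-4.7,-2.5,-1]
    - [1.72,-0.97,3.05,4.4,-4.7,-3,-1]
  squeeze: 30

```text
clock: 20.5
position: [0.4355, -0.3556, 0.2811]
ee_rot: [-0.254, 0.696, 0.381, 0.554]
contact_force: [0.0, -0.6, 0.4]
width: 0.0855
gripper_force: 0.0
```

Call:
servo_tool:
  increments:
    - [1.79,-0.86,2.66,4.4,-4.5,-3.3,-1]
    - [1.75,-0.73,2.3,4.5,-4.3,-3.8,-1]
    - [1.63,-0.61,2,4.5,-4.3,-4.1,-1]
    - [1.43,-0.49,1.76,4.4,-4.2,-4.5,-1]
    - [1.2,-0.38,1.59,4.5,-4,-4.9,-1]

```text
clock: 21.0
position: [0.4599, -0.2277, 0.3077]
ee_rot: [-0.21, 0.641, 0.638, 0.37]
contact_force: [0.3, 0.3, -0.1]
width: 0.0854
gripper_force: 0.0
```

Call:
servo_tool:
  increments:
    - [0.93,-0.28,1.48,4.4,-3.9,-5.2,-1]
    - [0.67,-0.17,1.44,4.3,-3.9,-5.5,-1]
    - [0.42,-0.09,1.46,4.2,-3.7,-5.8,-1]
    - [0.19,0.02,1.5,4.2,-3.7,-6.1,-1]
    - [0.01,0.12,1.56,4,-3.7,-6.3,-1]

```text
clock: 21.5
position: [0.4591, -0.1649, 0.2653]
ee_rot: [-0.121, 0.464, 0.858, 0.181]
contact_force: [-0.4, 0.3, -0.2]
width: 0.0852
gripper_force: 0.0
```

Call:
servo_tool:
  increments:
    - [-0.13,0.26,1.62,3.8,-3.6,-6.5,-1]
    - [-0.25,0.4,1.64,3.8,-3.6,-6.7,-1]
    - [-0.34,0.57,1.61,3.6,-3.7,-6.9,-1]
    - [-0.41,0.75,1.52,3.5,-3.6,-7,-1]
    - [-0.5,0.93,1.35,3.3,-3.8,-7.1,-1]

```text
clock: 22.0
position: [0.4859, -0.1323, 0.1913]
ee_rot: [0.0, 0.191, 0.982, 0.002]
contact_force: [0.8, 0.4, 0.9]
width: 0.0851
gripper_force: 0.0
```

Call:
servo_tool:
  increments:
    - [0,0,0,0,0,0,-1]
    - [0,0,0,0,0,0,-1]
    - [0,0,0,0,0,0,-1]
    - [0,0,0,0,0,0,-1]
    - [0,0,0,0,0,0,-1]

```text
clock: 22.5
position: [0.4862, -0.1337, 0.192]
ee_rot: [-0.001, 0.195, 0.981, 0.003]
contact_force: [-0.3, -0.3, 1.1]
width: 0.0853
gripper_force: 0.0
```

```bash
python3 - <<'E'
from kin import *
s,p,r=state(); pm=fk(s["qpos"],K)[0]; print(p,pm,s["contact_force"])
plan([([.4845,-.138,.094],ori(157.5),5,-1)],((p+pm)/2,r))
E
```

```text
[ 0.48619619 -0.13368265  0.19195017] [ 0.48602309 -0.13360726  0.19192195] [-0.33700639 -0.34345285  1.0708213 ]
[[-0.01, -0.1, 1.96, 0.1, 0, 0, -1], [-0.01, -0.11, 1.96, 0, -0.1, 0, -1], [0, -0.1, 1.95, 0.1, 0, 0, -1], [-0.01, -0.1, 1.96, 0.1, 0, 0, -1], [0, -0.09, 1.96, 0.1, 0, 0, -1]]
```

Call:
servo_tool:
  increments:
    - [0,-0.1,1.96,0.1,0,0,-1]
    - [0,-0.11,1.96,0,-0.1,0,-1]
    - [0,-0.1,1.95,0.1,0,0,-1]
    - [0,-0.1,1.96,0.1,0,0,-1]
    - [0,-0.09,1.96,0.1,0,0,-1]

```text
clock: 23.0
position: [0.4842, -0.1376, 0.0932]
ee_rot: [-0.0, 0.195, 0.981, -0.0]
contact_force: [0.5, -0.1, -0.2]
width: 0.0853
gripper_force: 0.0
```

Call:
servo_tool:
  increments:
    - [0,0,0,0,0,0,1]
    - [0,0,0,0,0,0,1]
    - [0,0,0,0,0,0,1]
    - [0,0,0,0,0,0,1]
    - [0,0,0,0,0,0,1]

```text
clock: 23.5
position: [0.4848, -0.1372, 0.0948]
ee_rot: [0.001, 0.194, 0.981, -0.001]
contact_force: [-0.4, -1.0, 3.1]
width: 0.024
gripper_force: 30.6
```

Call:
servo_tool:
  increments:
    - [0,0,0,0,0,0,1]
    - [0,0,-4,0,0,0,1]
    - [0,0,-4.5,0,0,0,1]
    - [0,0,-4.5,0,0,0,1]
    - [0,0,-4.5,0,0,0,1]

```text
clock: 24.0
position: [0.4838, -0.1364, 0.2705]
ee_rot: [-0.001, 0.194, 0.981, -0.0]
contact_force: [0.8, 0.3, -1.2]
width: 0.0236
gripper_force: 30.5
```

```bash
python3 - <<'E'
from kin import *
s,p,r=state(); pm=fk(s["qpos"],K)[0]; print(p,pm,s["contact_force"],s["width"])
plan([([.496,-.3272,.27],ori(157.5),6,1)],((p+pm)/2,r))
E
```

```text
[ 0.48375852 -0.13639734  0.27048779] [ 0.48342838 -0.13625278  0.27047897] [ 0.79021056  0.32432623 -1.17169388] 0.023633937420924934
[[-1.4, -2.86, 0.01, 0, 0, 0, 1], [-1.4, -2.87, 0.01, 0, 0, 0.1, 1], [-1.41, -2.86, 0.01, 0, 0, 0, 1], [-1.4, -2.86, 0, 0, 0, 0, 1], [-1.41, -2.86, 0.01, 0, -0.1, 0, 1]]
[[-1.4, -2.86, 0.01, 0, 0, 0.1, 1], [0, 0, 0, 0, 0, 0, 1], [0, 0, 0, 0, 0, 0, 1], [0, 0, 0, 0, 0, 0, 1], [0, 0, 0, 0, 0, 0, 1]]
```

Call:
servo_tool:
  increments:
    - [-1.4,-2.86,0,0,0,0,1]
    - [-1.4,-2.86,0,0,0,0,1]
    - [-1.4,-2.86,0,0,0,0,1]
    - [-1.4,-2.86,0,0,0,0,1]
    - [-1.4,-2.86,0,0,0,0,1]

```text
clock: 24.5
position: [0.4944, -0.2966, 0.2688]
ee_rot: [-0.001, 0.194, 0.981, -0.0]
contact_force: [1.0, -1.3, -0.2]
width: 0.0238
gripper_force: 30.5
```

Call:
servo_tool:
  increments:
    - [-1.4,-2.86,0,0,0,0,1]
    - [0,0,0,0,0,0,1]
    - [0,0,0,0,0,0,1]
    - [0,0,0,0,0,0,1]
    - [0,0,0,0,0,0,1]

```text
clock: 25.0
position: [0.4967, -0.3261, 0.269]
ee_rot: [-0.001, 0.193, 0.981, -0.0]
contact_force: [0.3, -0.0, -0.1]
width: 0.0234
gripper_force: 30.5
```

```bash
python3 - <<'E'
from heldfit import *
from kin import fk,K
s,p,r=state(); pm=fk(s["qpos"],K)[0]; print(p,pm,s["contact_force"],r.as_matrix().round(3).tolist())
x,e=held([.496,-.327,p[2]-.094,0,0],[(.496,-.3272,.003),(.496,-.3272,.033)]); print(x.round(4),e)
print(r.inv().apply(np.array([.4958,-.3272,.063])-x[:3])*100)
E
```

```text
[ 0.49679157 -0.32636502  0.26913217] [ 0.49669148 -0.32628111  0.26906606] [-0.13871836  0.41559975 -0.68485438] [[-0.925, 0.379, -0.001], [0.379, 0.925, -0.0], [0.001, -0.001, -1.0]]
[ 0.4971 -0.3288  0.1717 -0.0959  0.1187] [np.float64(138.27843137254902), np.float64(105.91372549019607)]
[ 0.17747685  0.10819578 10.86746603]
```

Call:
servo_tool:
  increments:
    - [0.05,-0.1,2,0,0,0,1]
    - [0,0,2,0,0,0,1]
    - [0,0,2,0,0,0,1]
    - [0,0,1,0,0,0,1]
    - [0,0,0.6,0,0,0,1]

```text
clock: 25.6
position: [0.4956, -0.3275, 0.1922]
ee_rot: [-0.001, 0.193, 0.981, -0.0]
contact_force: [-0.3, -0.1, -0.2]
width: 0.0239
gripper_force: 30.5
```

Call:
servo_tool:
  increments:
    - [0,0,0.5,0,0,0,1]
    - [0,0,0.5,0,0,0,1]
    - [0,0,0.5,0,0,0,1]
    - [0,0,0.3,0,0,0,1]
    - [0,0,0,0,0,0,1]

```text
clock: 26.1
position: [0.4956, -0.3281, 0.1745]
ee_rot: [-0.001, 0.194, 0.981, -0.0]
contact_force: [0.3, 0.3, 0.6]
width: 0.0234
gripper_force: 30.5
```

Already below the 60 mm stop, so this one is of the right make. Lowering it home (TCP about 0.157).

Call:
servo_tool:
  increments:
    - [0,0,0.5,0,0,0,1]
    - [0,0,0.5,0,0,0,1]
    - [0,0,0.4,0,0,0,1]
    - [0,0,0.2,0,0,0,1]
    - [0,0,0,0,0,0,1]

```text
clock: 26.6
position: [0.4955, -0.328, 0.1584]
ee_rot: [-0.001, 0.194, 0.981, -0.0]
contact_force: [0.4, -0.1, -0.3]
width: 0.0236
gripper_force: 30.5
```

Call:
servo_tool:
  increments:
    - [0,0,0.2,0,0,0,1]
    - [0,0,0.2,0,0,0,1]
    - [0,0,0,0,0,0,1]
    - [0,0,0,0,0,0,1]
    - [0,0,0,0,0,0,1]

```text
clock: 27.1
position: [0.4968, -0.329, 0.1576]
ee_rot: [0.001, 0.194, 0.981, -0.001]
contact_force: [-1.1, 0.8, 10.6]
width: 0.0241
gripper_force: 31.6
```

Call:
servo_tool:
  increments:
    - [0,0,-0.2,0,0,0,1]
    - [0,0,0,0,0,0,-1]
    - [0,0,0,0,0,0,-1]
    - [0,0,0,0,0,0,-1]
    - [0,0,0,0,0,0,-1]

```text
clock: 27.6
position: [0.4956, -0.3281, 0.1564]
ee_rot: [-0.001, 0.194, 0.981, -0.0]
contact_force: [-0.0, -0.6, -0.0]
width: 0.0801
gripper_force: 0.0
```

Call:
servo_tool:
  increments:
    - [0,0,0,0,0,0,-1]
    - [0,0,-2,0,0,0,-1]
    - [0,0,-4,0,0,0,-1]
    - [0,0,-4,0,0,0,-1]
    - [0,0,-4,0,0,0,-1]

```text
clock: 28.1
position: [0.4957, -0.328, 0.2981]
ee_rot: [-0.001, 0.194, 0.981, -0.0]
contact_force: [0.9, -0.4, -1.0]
width: 0.0853
gripper_force: 0.0
```

Call:
servo_tool:
  increments:
    - [4,4,0,0,0,0,-1]
    - [4,4,0,0,0,0,-1]
    - [3,4,0,0,0,0,-1]
    - [0,4,0,0,0,0,-1]
    - [0,0,0,0,0,0,-1]

```text
clock: 28.6
position: [0.4603, -0.1461, 0.2974]
ee_rot: [0.0, 0.191, 0.982, 0.001]
contact_force: [-0.3, -0.0, -0.3]
width: 0.0854
gripper_force: 0.0
```

```bash
python3 - <<'E'
from heldfit import *
s,p,r=state(); print(p,s["width"],s["contact_force"])
print(held([.496,-.327,.063,0,0],[(.496,-.3272,.003),(.496,-.3272,.033)]))
c=np.hstack([cv2.resize(a,(400,400),interpolation=2) for a in(ims["scene"][60:300,180:420],ims["top"][90:340,200:450])]); cv2.imwrite("pics/e1.png",c[:,:,::-1])
E
```

```text
[ 0.46019349 -0.15002898  0.29700722] 0.08573710359258144 [-0.49139122  0.00809739  0.32898304]
(array([ 0.49680427, -0.32489558,  0.05696052, -0.00531654,  0.06925149]), [np.float64(82.06274509803922), np.float64(627.1960784313725)])
```

View pics/e1.png

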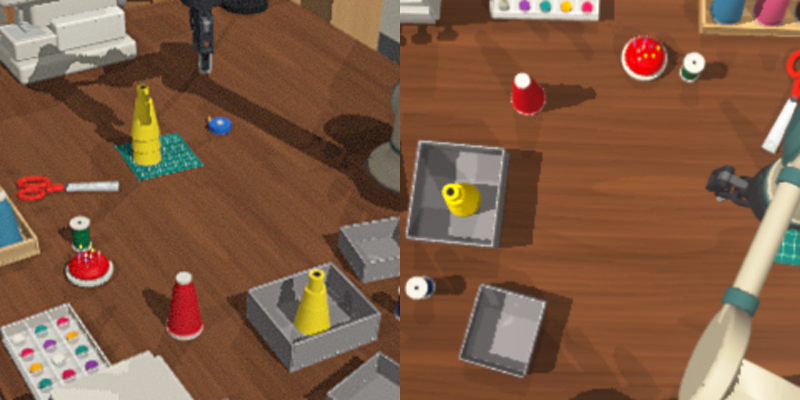

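The odd cone stands in the big bin (scene crop about (313,300)) and the three-cone stack is on the mat (about (146,125)), but the arm hides it from the top camera. I'll move the arm clear for a final check.

Call:
servo_tool:
  increments:
    - [2,4.5,0,0,0,0,-1]
    - [2,4.5,0,0,0,0,-1]
    - [2,4.5,0,0,0,0,-1]
    - [2,4.5,0,0,0,0,-1]
    - [0,4.5,0,0,0,0,-1]

```text
clock: 29.2
position: [0.4704, 0.0887, 0.2969]
ee_rot: [-0.001, 0.194, 0.981, -0.001]
contact_force: [0.4, -0.3, 0.1]
width: 0.0854
gripper_force: 0.0
```

```bash
python3 - <<'E'
from heldfit import *
print(held([.496,-.327,.063,0,0],[(.496,-.3272,.003),(.496,-.3272,.033)]))
c=np.hstack([cv2.resize(a,(400,400),interpolation=2) for a in(ims["scene"][90:190,220:320],ims["top"][150:270,390:510])]); cv2.imwrite("pics/e2.png",c[:,:,::-1])
E
```

```text
(array([ 0.49588169, -0.32662642,  0.06575843,  0.00392224, -0.02496399]), [np.float64(42.25490196078431), np.float64(50.67058823529412)])
```

View pics/e2.png

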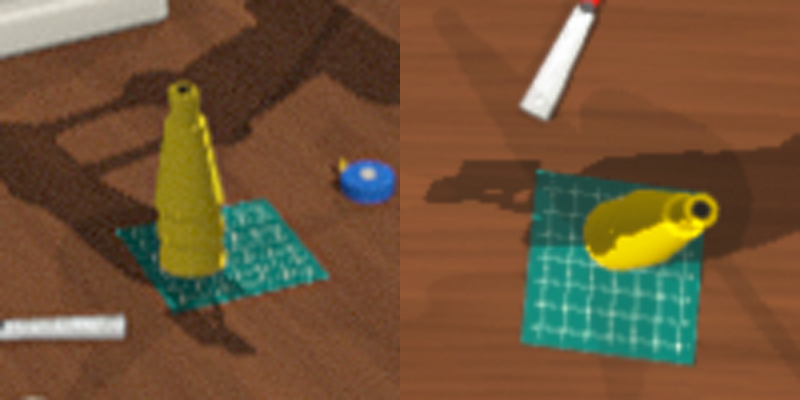

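The stack stands upright at (182,180) in the left crop and (650,225) in the right, all three home within fit accuracy. Handing in.

```bash
python3 -c "
from rig import manip; print(manip.sign_off())"
```

```text
the job is handed in; nothing more can be done
None
```

The job is handed in at about 29 s: the fallen cone and one standing cone are home and upright over the mat cone, and the other-make cone, which stopped 60 mm up, is in the large grey bin.

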